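Stand the stamp in the holder cup and index the cup one hole along

TASK

Take the wooden-handled stamp out of the slanted rest and stand it, steel foot down, in the holder cup on the sliding section, setting it down rather than dropping it, and let go of it. Then pull up the section's spring plunger by its black knob, slide the section to the next hole, in the direction of its cup end, and let the pin down fully into that hole. Finish while still holding the knob, with the pin held home; do not let go, and leave the cutter, jar and bowl where they stand.

Things in the scene. Friction and masses are not known exactly. Their poses are not given: they have to be found in the camera images.
- stamp: Loose round stick 180 mm long, about 90 g: steel foot 22 mm dia x 10 mm, neck 12 mm dia, plain dark wooden handle 22 mm dia from 45 to 180 mm. Origin: centre of the foot's underside; z along the stick to the handle end. Starts in the rest, 23 deg from vertical, handle end up and roughly towards the robot, its last 75 mm free, y axis level. Draw it out along its axis.
- rest: Fixed white plastic slanted rest, a trough with walls 8 mm thick, open on its upper side and at its upper end. Origin on the bench under the stamp's foot (foot 30 mm above it); base plate 120 x 70 mm; its highest edge is 0.131 m above the bench. The trough's upper end leans towards its own -x.
- rail: Fixed metal rail: bar 32 mm wide, top 42 mm above the bench, on a base plate 80 mm wide from y = -100 to +240 mm. Origin on the bench under the hole where the pin starts; the slide runs along its y axis, +y towards the cup end. Square 12 mm holes in its top every 50 mm, at y = -50, 0, 50, 100, 150, 200 mm.
- section_mid (a point): Middle of the top of the sliding section's sleeve, 54 mm above the bench, on the plunger's axis. The sleeve is 50 mm wide and 60 mm long along the slide; two low side bars carry the cup 160 mm further in +y of the rail.
- cup_floor (a point): Centre of the inner floor of the round steel holder cup on the sliding section, 54 mm above the bench; bore 36 mm dia, wall 3.5 mm, depth 70 mm (rim 124 mm above the bench).
- knob (a point): Centre of the black round plunger knob, 26 mm dia x 26 mm high, axis vertical; 88 mm above the bench when the pin is home. Below it are a 18 mm dia collar (top 68 mm above the bench) and the sleeve's top at 54 mm.
- section (a joint): How far the section has slid along the rail in m: 0 at the start hole, +0.05 at the next hole towards the cup end, range -0.055 to 0.105; about 2 N of friction when the pin is out. With the pin (8 mm dia) down in a hole it is locked with 2 mm play either way.
- plunger (a joint): How far the plunger is pulled up in m: 0 pin fully home, 0.018 at its stop. Home, the pin tip is 12 mm deep in the hole, so pull it up 12 mm or more to slide. A spring pushes it down, 3 N at home, about 6 N at 15 mm; between holes the pin rides on the bar at about 0.012.
- cutter: Loose round pastry cutter ring, 64 mm dia x 35 mm, steel; origin at the centre of its underside. Leave alone.
- jar: Loose amber glass jar with a steel cap, 64 mm dia x 90 mm; origin at the centre of its underside. Leave alone.
- bowl: Loose white ceramic bowl, 110 mm dia x 50 mm; origin at the centre of its underside. Leave alone.
Things that resemble listed ones, but are neither listed nor needed, are in the scene too. What is meant by the stamp is not blue or green, and is the smaller of those in its own colour.

How it is judged:
By the outcome, as a careful person would: the job done as asked, in the order asked, and still so for the second after the job is handed in, while the arm keeps its last pose, push and grip.
It also fails if it takes over 72 s, if anything falls off the work surface, if the arm or the gripper's body presses on something with over 40 N, if the wrist force passes 120 N, or if a joint passes its speed limit or range.

ROBOT

A 7-joint arm with a two-finger parallel gripper is mounted at the origin on the work surface. World frame = base frame: x ahead of the robot, y to its left, z up, the work surface at z = 0. Lengths are in m, angles in rad, forces in N, time in s.
With the tool pointing down it reaches from about 0.4 to 0.85 m from the base axis. Payload 10.4 kg.
Tool frame: the origin (TCP) lies on the front face of the gripper's body, between the roots of the fingers; the fingertips stand 70 mm ahead of it and the grasp point (between the pads) lies 51 mm ahead of it (grasp_offset is the distance from the TCP to the grasp point, in m); z points along the fingers, y is the direction in which the jaws open and shut (so a half turn about z gives the same grasp; the last joint's range is limited). The gripper opens to 87 mm and grips with 3 to 60 N. Pads are 19 mm wide; open, the fingers measure 117 mm over their backs; the gripper's body (75 mm by 190 mm) begins 51 mm behind the grasp point.
Start: joints at [1.245, 0.332, -0.065, 1.46, 0.022, 1.35, -0.088], TCP at [0.186, -0.597, 0.292] pointing down, gripper open.
Joint ranges: [-2.6, 2.6], [-0.5, 2.12], [-1.47, 1.34], [0.16, 2.42], [-1.27, 4.41], [0.06, 2.06], [-2.6, 2.6]. Speed limits (rad/s): [2.22, 2.22, 2.79, 2.79, 3.14, 3.14, 3.14].

INTERFACE

Orientations are given as a unit quaternion [x, y, z, w].
In Python, from bench import * gives the robot as it stands. The module is installed in compiled form; this text tells all that it offers.
- The arm moves only by the tool arm_command, never from a script. Its argument "commands" is a list of rows, each a list of 3 entries, a list of its own where there are three numbers: the opening in per cent of the stroke, from 0 (shut) to 100 (fully open), then the shift along the tool's x, y, z in m, then the turn, a rotation vector about the tool's x, y, z in rad. A call has exactly 10 rows; each row is the pose to reach, as a shift and turn from the pose commanded when the call began, along the tool's axes at that moment; what a row does not reach only later rows make up. A row lasts 1/12 s, in which the tool goes at most 41.7 mm and 7.16 degrees, less where a joint would pass 70% of its speed; a pose out of reach is approached as far as the arm can. A call with a gripper value outside its range is refused whole. The fingers move at their own pace and stop on an object; "squeeze" is the grip in N (left out, the last holds). Time passes only in rows, so rows that repeat a pose let the fingers close, or fill a call up. It gives the time, the measured TCP pose, the force and the opening at its end, in the units of the state.
- read_state(): the state, without advancing time (a new reading comes with each control period).
- camera(name): name is "scene" or "top"; returns a dict with "pixels" (400x640x3 uint8, red, green, blue), "fx", "fy", "cx", "cy" (pixels), "rvec" (rotation vector, rad) and "tvec" (3), from world to camera coordinates, as OpenCV has them. Camera axes: x right, y down, z forward; pixel columns grow to the right and rows downward; lengths in m; the calibration is good to about 2 mm. A picture is of the moment at which its call begins. There is no depth.
- close_job(): hands the job in, once; it reports no verdict.
The state is a dict: "time": time; "joint_positions": joint angles; "joint_vel": joint speeds; "joint_torque": joint torques, N m; "ee_pos": TCP position; "eef_rot": TCP orientation; "ft_force": force on the tool from outside, world axes, zero at the start; "torque": the same for the moment, N m; "width": finger opening in m.
Only numpy, scipy, OpenCV 4.12 (cv2) and the standard library are available. Lean on these libraries where they do the work, as an engineer would, in place of code of your own. Each camera call takes 0.05 s, during which the arm holds its last target.

## Working session

There is one attempt and no reset: what is moved stays moved. The work goes in short steps, Python scripts to look and compute and a tool call to move; the robot and the scene stay as the last step left them, time stands still between calls to the robot, and variables do not carry over. Pictures are saved under pics/ and viewed, and the job is handed in when it is done.

Besides the shell and the picture viewer there is one more tool, called after "Request:" in YAML: its name, and indented under it one key for each argument. arm_command: Moves the arm, as the interface text tells. Its arguments: {"type":"object","properties":{"commands":{"type":"array","items":{"type":"array"}},"squeeze":{"type":"number"}},"required":["commands"]}

```bash
mkdir -p pics
cat > h.py <<'E'
from bench import *
import numpy as np, cv2
from scipy.spatial.transform import Rotation as R
def snap(n,f):
    c=camera(n); p=c["pixels"]; cv2.imwrite(f"pics/{f}.png",p[:,:,::-1]); np.savez(f"pics/{f}.npz",**{k:np.array(v) for k,v in c.items()}); return c
def load(f): return np.load(f"pics/{f}.npz")
def ray(c,u,v):
    Rm=R.from_rotvec(c["rvec"]).as_matrix(); t=np.array(c["tvec"]).ravel()
    d=Rm.T@np.array([(u-c["cx"])/c["fx"],(v-c["cy"])/c["fy"],1]); return -Rm.T@t,d
def atz(c,u,v,z):
    o,d=ray(c,u,v); return o+d*(z-o[2])/d[2]
def proj(c,P):
    Rm=R.from_rotvec(c["rvec"]).as_matrix(); q=np.atleast_2d(P)@Rm.T+np.array(c["tvec"]).ravel()
    return np.c_[c["fx"]*q[:,0]/q[:,2]+c["cx"],c["fy"]*q[:,1]/q[:,2]+c["cy"]]
def crop(f,x0,y0,w,h,s,o):
    im=cv2.imread(f"pics/{f}.png")[y0:y0+h,x0:x0+w]; cv2.imwrite(f"pics/{o}.png",cv2.resize(im,None,fx=s,fy=s,interpolation=cv2.INTER_CUBIC))
def tri(c1,p1,c2,p2):
    o1,d1=ray(c1,*p1);o2,d2=ray(c2,*p2);A=np.c_[d1,-d2];s=np.linalg.lstsq(A,o2-o1,rcond=None)[0]
    a=o1+d1*s[0];b=o2+d2*s[1];return (a+b)/2,np.linalg.norm(a-b)
E
python3 - <<'E'
from h import *
for n in("scene","top"):
    c=snap(n,n+"0"); print(n,c["fx"],c["cx"],c["cy"],ray(c,320,200))
s=read_state();print(s)
E
```

```text
scene 491.2609697262574 316.9385797813428 192.59911754752542 (array([1.25749981, 0.38929903, 1.13028497]), array([-0.53302123, -0.28223271, -0.79780878]))
top 413.9898284709781 318.4015213819818 193.48687680481632 (array([ 0.31543151, -0.01276865,  1.02991114]), array([ 0.21631158, -0.03110537, -0.9759632 ]))
{'time': 0.1, 'joint_positions': array([ 1.24540502,  0.33284421, -0.06472074,  1.46085201,  0.02159256,
        1.34992023, -0.08847672]), 'joint_vel': array([-0.00072634, -0.00042873,  0.00047055, -0.00324157, -0.00066915,
       -0.00038488, -0.00028856]), 'joint_torque': array([ 2.58762797e-03, -6.24547076e+01,  2.52448255e-02, -3.90718246e+01,
       -6.14331407e-02,  3.65387800e-02,  7.46418164e-05]), 'ee_pos': array([ 0.18630148, -0.59631347,  0.29151384]), 'eef_rot': array([ 9.88556781e-01,  1.50847770e-01, -1.22855475e-04, -6.52843013e-04]), 'ft_force': array([-0.26546434,  0.26807664, -0.18285931]), 'torque': array([-0.04531975,  0.00887219,  0.00238477]), 'width': 0.08699542581991788}
```

View pics/scene0.png

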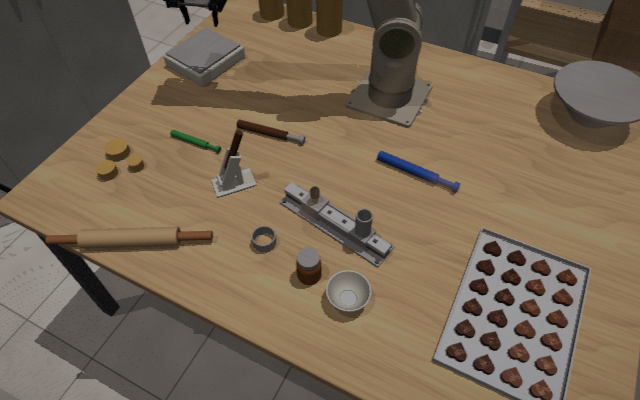

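View pics/top0.png

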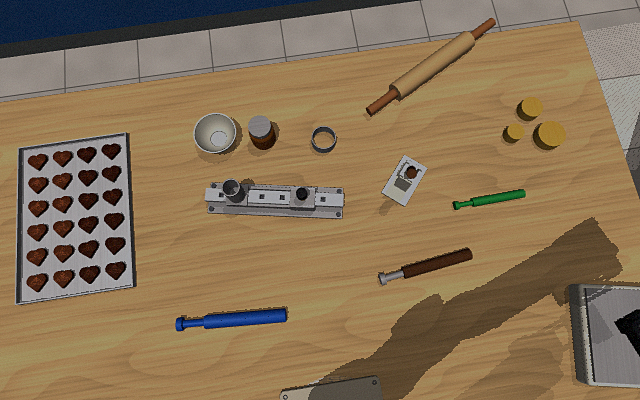

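The stamp in the rest is at about (237,150) in the scene view and (411,172) in the top view. The rail's cup is at top (233,187) and its knob at top (301,192). I'll zoom in on these.

Run:
```python
from h import *
crop("scene0",200,120,100,90,8,"cs1");crop("scene0",270,170,130,97,6,"cs2")
crop("top0",370,140,80,75,8,"ct1");crop("top0",195,165,160,65,5,"ct2")
```

```text
(no output)
```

View pics/cs1.png

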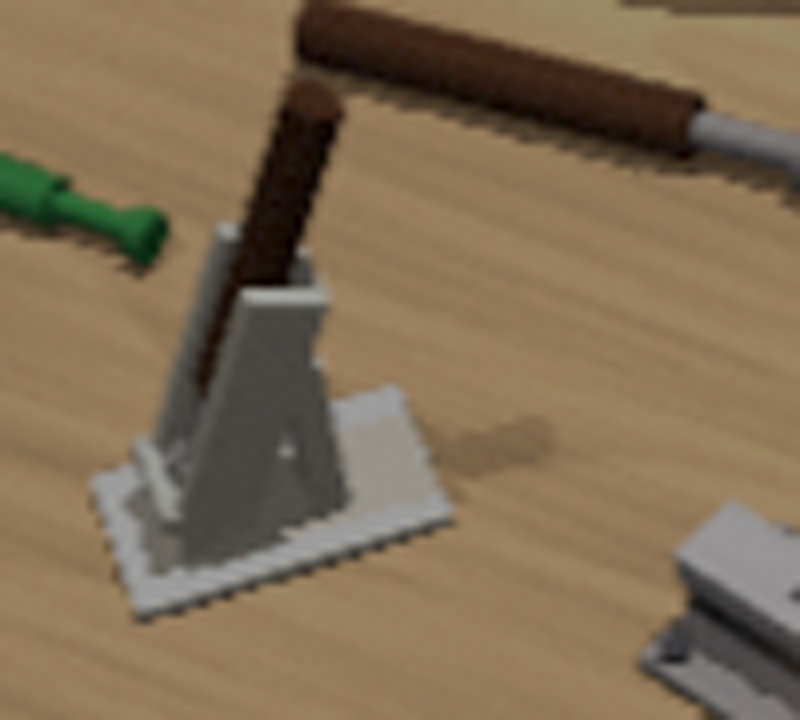

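View pics/cs2.png

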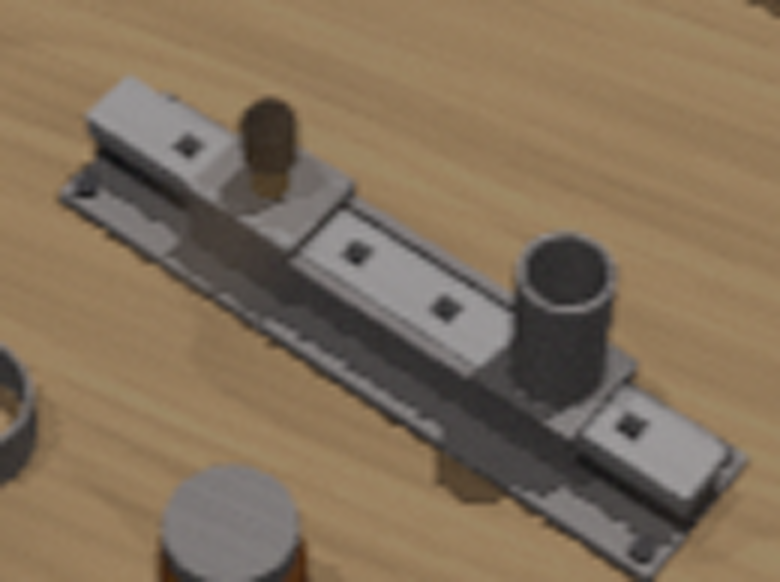

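View pics/ct1.png

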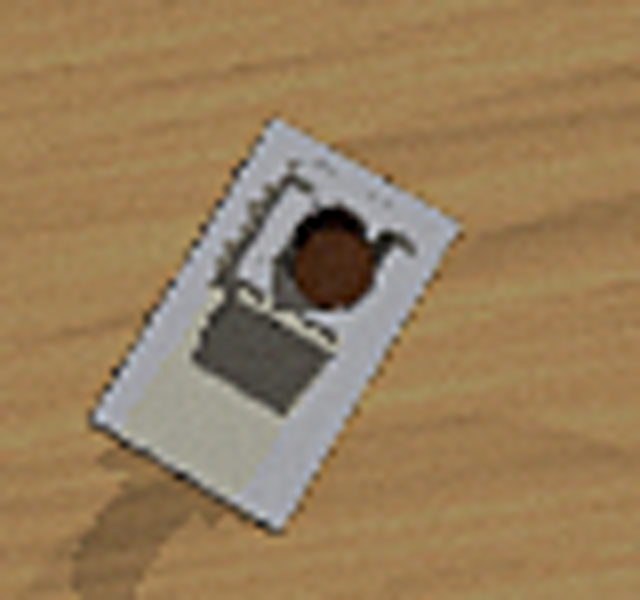

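View pics/ct2.png

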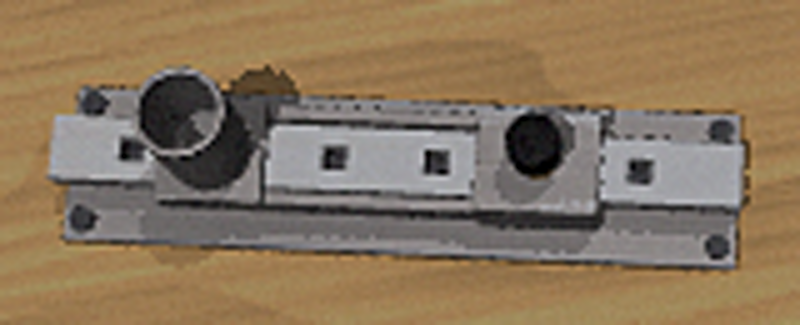

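```bash
cat > m.py <<'E'
from h import *
S=load("scene0");T=load("top0")
t=lambda u,v:(195+u/5-.4,165+v/5-.4)
s=lambda u,v:(270+u/6-.4,170+v/6-.4)
print("cup",atz(T,*t(181,112),.124),atz(S,*s(565,272),.124),tri(S,s(565,272),T,t(181,112)))
print("knob top",atz(T,*t(533,145),.101),atz(S,*s(270,118),.101))
for y,a,b in((-50,(640,171),(188,146)),(50,(435,161),(357,253)),(100,(334,157),(446,308)),(200,(131,149),(632,427))):
    print(y,atz(T,*t(*a),.042),atz(S,*s(*b),.042))
t1=lambda u,v:(370+u/8-.4,140+v/8-.4)
s1=lambda u,v:(200+u/8-.4,120+v/8-.4)
print("end",tri(S,s1(313,103),T,t1(334,265)),atz(T,*t1(334,265),.03+.18*np.cos(np.radians(23))),atz(S,*s1(313,103),.03+.18*np.cos(np.radians(23))))
cs=[(275,118),(462,230),(282,530),(95,420)]
P=np.array([atz(T,*t1(*q),.006) for q in cs]);print(P,P.mean(0))
d=(P[3]+P[2]-P[0]-P[1])/2;print(np.linalg.norm(d),np.degrees(np.arctan2(d[1],d[0])),np.linalg.norm(P[1]-P[0]))
P=np.array([atz(S,*s1(*q),.006) for q in [(95,480),(140,612),(452,512),(398,388)]]);print(P,P.mean(0));d=(P[3]+P[2]-P[0]-P[1])/2;print(np.linalg.norm(d),np.degrees(np.arctan2(d[1],d[0])))
E
python3 m.py
```

```text
cup [0.57708097 0.15311903 0.124     ] [0.57791254 0.15266975 0.124     ] (array([0.57738123, 0.15287601, 0.12345128]), np.float64(0.0007420653747051122))
knob top [ 0.54295714 -0.00182108  0.101     ] [ 0.54427   -0.0040709  0.101    ]
-50 [ 0.53638391 -0.05100219  0.042     ] [ 0.5353382  -0.05324244  0.042     ]
50 [0.55683225 0.04750922 0.042     ] [0.55511331 0.04476964 0.042     ]
100 [0.56647002 0.0962311  0.042     ] [0.56441715 0.09385169 0.042     ]
200 [0.58586659 0.1943895  0.042     ] [0.58492842 0.19278327 0.042     ]
end (array([ 0.52888142, -0.2379664 ,  0.19609719]), np.float64(0.0013548860490406151)) [ 0.52869668 -0.23741947  0.19569087] [ 0.52862517 -0.23898461  0.19569087]
[[ 0.62888892 -0.27975539  0.006     ]
 [ 0.58233465 -0.33158127  0.006     ]
 [ 0.49446063 -0.25454359  0.006     ]
 [ 0.53862712 -0.20305079  0.006     ]] [ 0.56107783 -0.26723276  0.006     ]
0.11765315291505557 139.20376657554942 0.06966507500669593
[[ 0.58308741 -0.33204437  0.006     ]
 [ 0.62715721 -0.28165931  0.006     ]
 [ 0.53669683 -0.20476794  0.006     ]
 [ 0.49422198 -0.25491515  0.006     ]] [ 0.56029086 -0.26834669  0.006     ]
0.1181948485927201 139.34114936888824
```

```bash
cat >> h.py <<'E'
th=np.radians(139.3);a=np.array([np.sin(np.radians(23))*np.cos(th),np.sin(np.radians(23))*np.sin(th),np.cos(np.radians(23))])
end=np.array([.5288,-.2381,.196]); rd=np.array([.198,.980,0]); KN=np.array([.5452,-.0033,.088]); CUP=np.array([.5775,.153,.054])
def RM(z,x): 
    x=x-z*(x@z);x/=np.linalg.norm(x); return np.c_[x,np.cross(z,x),z]
Rst=RM(-a,np.array([.652,.758,0])); Rdn=RM(np.array([0,0,-1.]),rd)
def plan(P,Rt,pos=None,rot=None):
    s=read_state(); p=s["ee_pos"] if pos is None else pos; r=R.from_quat(s["eef_rot"]) if rot is None else R.from_matrix(rot)
    print("t",round(s["time"],2),"p",np.round(p,4),"F",np.round(s["ft_force"],1),"w",round(s["width"],4),"q",np.round(s["joint_positions"],2))
    print("shift",np.round(r.inv().apply(P-p),4),"rv",np.round((r.inv()*R.from_matrix(Rt)).as_rotvec(),4))
E
python3 - <<'E'
from h import *
plan(end+.111*a,Rst)
print(a,end+.111*a)
E
```

```text
t 0.1 p [ 0.1863 -0.5963  0.2915] F [-0.3  0.3 -0.2] w 0.087 q [ 1.25  0.33 -0.06  1.46  0.02  1.35 -0.09]
shift [ 0.4108 -0.2766 -0.0063] rv [-0.3922  0.1116 -0.5501]
[-0.29622668  0.25479515  0.92050485] [ 0.49591884 -0.20981774  0.29817604]
```

Request:
arm_command:
  commands:
    - [100,[0.025,-0.017,0],[-0.02,0.01,-0.03]]
    - [100,[0.05,-0.034,0],[-0.05,0.015,-0.07]]
    - [100,[0.075,-0.05,0],[-0.08,0.02,-0.11]]
    - [100,[0.1,-0.067,0],[-0.1,0.03,-0.14]]
    - [100,[0.125,-0.084,0],[-0.12,0.035,-0.17]]
    - [100,[0.15,-0.1,0],[-0.14,0.04,-0.2]]
    - [100,[0.175,-0.117,0],[-0.16,0.05,-0.23]]
    - [100,[0.2,-0.134,0],[-0.19,0.055,-0.27]]
    - [100,[0.225,-0.15,0],[-0.21,0.06,-0.3]]
    - [100,[0.25,-0.167,0],[-0.24,0.07,-0.34]]

```text
time: 0.93
ee_pos: [0.3759, -0.3613, 0.2921]
eef_rot: [0.941, 0.315, 0.052, 0.113]
ft_force: [0.8, 0.1, 0.2]
width: 0.087
```

Run:
```python
from h import *
plan(end+.111*a,Rst)
```

```text
t 0.93 p [ 0.3759 -0.3613  0.2921] F [0.8 0.1 0.2] w 0.087 q [ 0.99 -0.03 -0.33  1.89  0.03  1.03 -0.27]
shift [ 0.1873 -0.0464 -0.0127] rv [-0.1498  0.0413 -0.2088]
```

Request:
arm_command:
  commands:
    - [100,[0.02,-0.005,-0.002],[-0.02,0.005,-0.03]]
    - [100,[0.045,-0.011,-0.004],[-0.04,0.01,-0.05]]
    - [100,[0.07,-0.017,-0.005],[-0.06,0.015,-0.08]]
    - [100,[0.095,-0.023,-0.007],[-0.08,0.02,-0.11]]
    - [100,[0.12,-0.03,-0.009],[-0.1,0.03,-0.14]]
    - [100,[0.145,-0.036,-0.01],[-0.12,0.034,-0.17]]
    - [100,[0.165,-0.041,-0.011],[-0.14,0.038,-0.19]]
    - [100,[0.18,-0.044,-0.012],[-0.15,0.041,-0.205]]
    - [100,[0.187,-0.046,-0.0127],[-0.15,0.041,-0.209]]
    - [100,[0.187,-0.046,-0.0127],[-0.15,0.041,-0.209]]

```text
time: 1.77
ee_pos: [0.4961, -0.2106, 0.2985]
eef_rot: [0.891, 0.409, 0.083, 0.181]
ft_force: [-0.3, -0.1, 0.2]
width: 0.0866
```

Run:
```python
from h import *
plan(end+.021*a,Rst)
snap("scene","s1");snap("top","t1")
crop("s1",180,60,120,120,6,"s1c");crop("t1",350,120,130,120,6,"t1c")
```

```text
t 1.77 p [ 0.4961 -0.2106  0.2985] F [-0.3 -0.1  0.2] w 0.0866 q [ 0.81 -0.06 -0.56  1.93  0.19  0.91 -0.56]
shift [ 0.0004 -0.0006  0.0901] rv [-0.001  -0.0002  0.0006]
```

View pics/s1c.png

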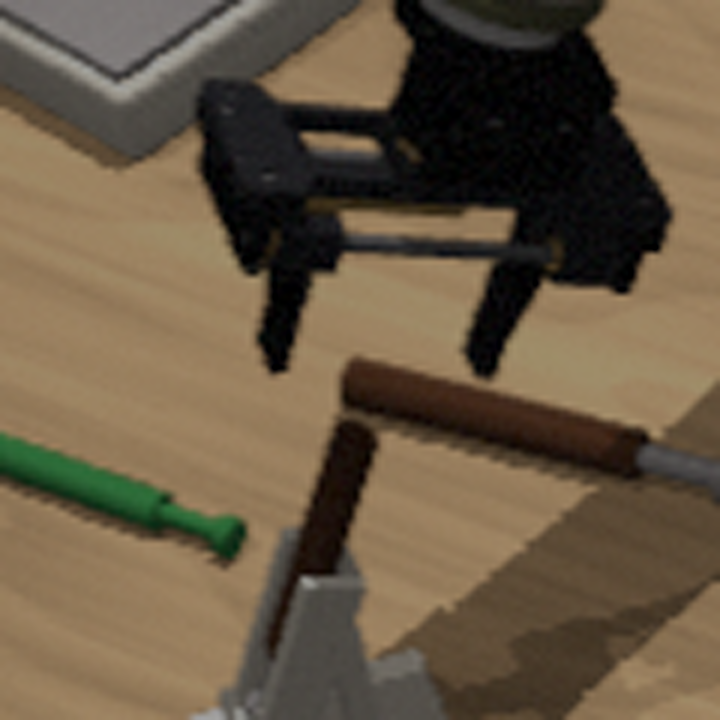

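View pics/t1c.png

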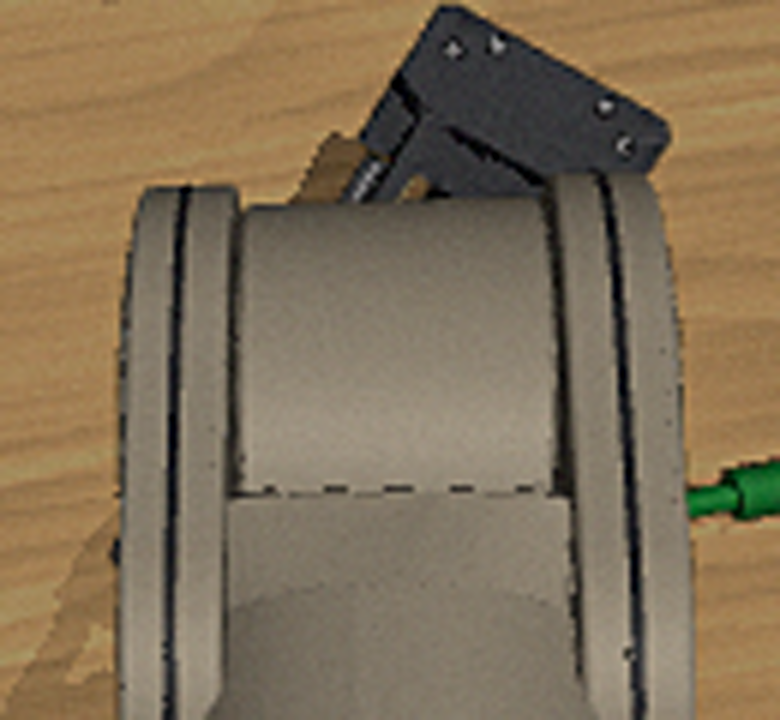

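The two fingertips, at scene crop (275,365) and (482,370), straddle the stick's axis, whose end is at (357,432). I'll advance along the axis.

Request:
arm_command:
  commands:
    - [100,[0,0,0.012],[0,0,0]]
    - [100,[0,0,0.025],[0,0,0]]
    - [100,[0,0,0.038],[0,0,0]]
    - [100,[0,0,0.05],[0,0,0]]
    - [100,[0,0,0.06],[0,0,0]]
    - [100,[0,0,0.07],[0,0,0]]
    - [100,[0,0,0.08],[0,0,0]]
    - [100,[0,0,0.086],[0,0,0]]
    - [100,[0,0,0.09],[0,0,0]]
    - [100,[0,0,0.09],[0,0,0]]

```text
time: 2.7
ee_pos: [0.5219, -0.2348, 0.2147]
eef_rot: [0.891, 0.408, 0.083, 0.181]
ft_force: [-0.2, 0.2, -0.7]
width: 0.0872
```

Run:
```python
from h import *
plan(end+.021*a,Rst)
c=snap("scene","s2")
crop("s2",190,80,110,110,7,"s2c")
p=read_state()["ee_pos"];r=R.from_quat(read_state()["eef_rot"])
print((proj(c,[p+r.apply([0,0,.051]),p+r.apply([0,0,.07]),end])-[190,80])*7)
```

```text
t 2.7 p [ 0.5219 -0.2348  0.2147] F [-0.2  0.2 -0.7] w 0.0872 q [ 0.79  0.11 -0.55  1.96  0.35  0.75 -0.68]
shift [ 0.0019 -0.0005 -0.0009] rv [-0.0017  0.0007 -0.0013]
[[320.25066623 424.2110193 ]
 [308.57086315 460.72559712]
 [342.66018413 367.77471095]]
```

View pics/s2c.png

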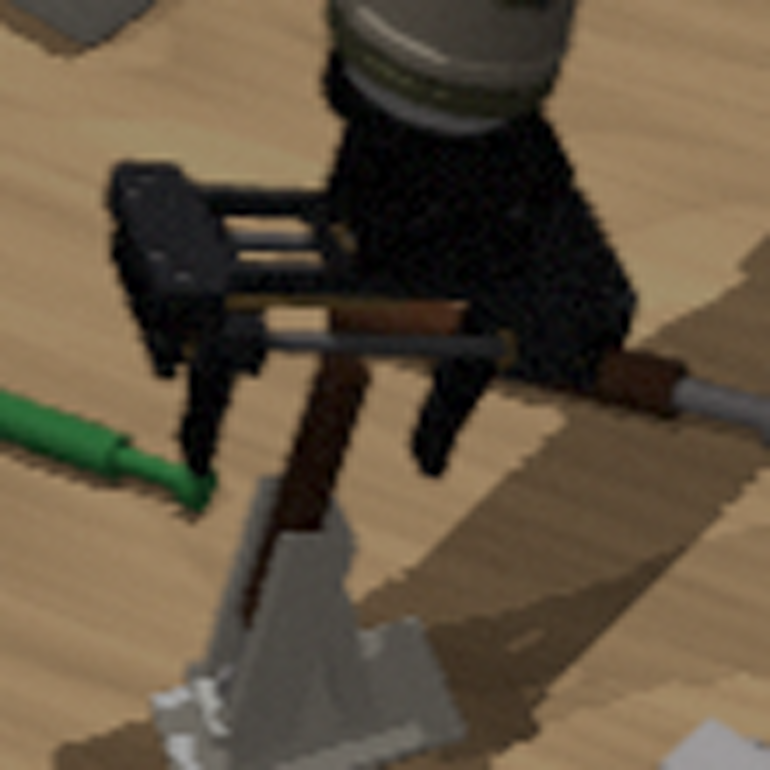

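The stick at about (325,425) lies midway between the fingers, so I'll close.

Request:
arm_command:
  commands:
    - [60,[0.0015,0,0],[0,0,0]]
    - [50,[0.0015,0,0],[0,0,0]]
    - [40,[0.0015,0,0],[0,0,0]]
    - [30,[0.0015,0,0],[0,0,0]]
    - [26,[0.0015,0,0],[0,0,0]]
    - [22,[0.0015,0,0],[0,0,0]]
    - [10,[0.0015,0,0],[0,0,0]]
    - [0,[0.0015,0,0],[0,0,0]]
    - [0,[0.0015,0,0],[0,0,0]]
    - [0,[0.0015,0,0],[0,0,0]]
  squeeze: 25

```text
time: 3.58
ee_pos: [0.523, -0.2336, 0.2156]
eef_rot: [0.891, 0.408, 0.083, 0.181]
ft_force: [-0.7, 0.2, 0.2]
width: 0.0284
```

Request:
arm_command:
  commands:
    - [0,[0,0,0],[0,0,0]]
    - [0,[0,0,0],[0,0,0]]
    - [0,[0,0,0],[0,0,0]]
    - [0,[0,0,0],[0,0,0]]
    - [0,[0,0,0],[0,0,0]]
    - [0,[0,0,0],[0,0,0]]
    - [0,[0,0,0],[0,0,0]]
    - [0,[0,0,0],[0,0,0]]
    - [0,[0,0,0],[0,0,0]]
    - [0,[0,0,0],[0,0,0]]

```text
time: 4.42
ee_pos: [0.523, -0.2336, 0.2156]
eef_rot: [0.891, 0.408, 0.083, 0.181]
ft_force: [0.7, 0.3, 0.2]
width: 0.0213
```

Request:
arm_command:
  commands:
    - [0,[0,0,-0.005],[0,0,0]]
    - [0,[0,0,-0.012],[0,0,0]]
    - [0,[0,0,-0.022],[0,0,0]]
    - [0,[0,0,-0.034],[0,0,0]]
    - [0,[0,0,-0.048],[0,0,0]]
    - [0,[0,0,-0.064],[0,0,0]]
    - [0,[0,0,-0.08],[0,0,0]]
    - [0,[0,0,-0.096],[0,0,0]]
    - [0,[0,0,-0.112],[0,0,0]]
    - [0,[0,0,-0.125],[0,0,0]]

```text
time: 5.25
ee_pos: [0.4858, -0.2009, 0.3333]
eef_rot: [0.891, 0.408, 0.084, 0.182]
ft_force: [0.3, -0.0, -0.6]
width: 0.0214
```

Run:
```python
from h import *
c=snap("scene","s3");crop("s3",180,50,110,110,6,"s3c")
s=read_state();print(s["width"],s["ee_pos"],s["joint_positions"])
tg=CUP+np.array([0,0,.18+.021+.105])
plan(tg,Rdn)
```

```text
0.021377099355629956 [ 0.4862786  -0.20051523  0.33568117] [ 0.81064521 -0.11803514 -0.55615592  1.89862576  0.1382313   0.98178544
 -0.52040617]
t 5.3 p [ 0.4863 -0.2005  0.3357] F [ 1.2 -0.4  1.8] w 0.0214 q [ 0.81 -0.12 -0.56  1.9   0.14  0.98 -0.52]
shift [ 0.3275 -0.1388 -0.0858] rv [ 0.3973  0.1028 -0.5042]
```

View pics/s3c.png

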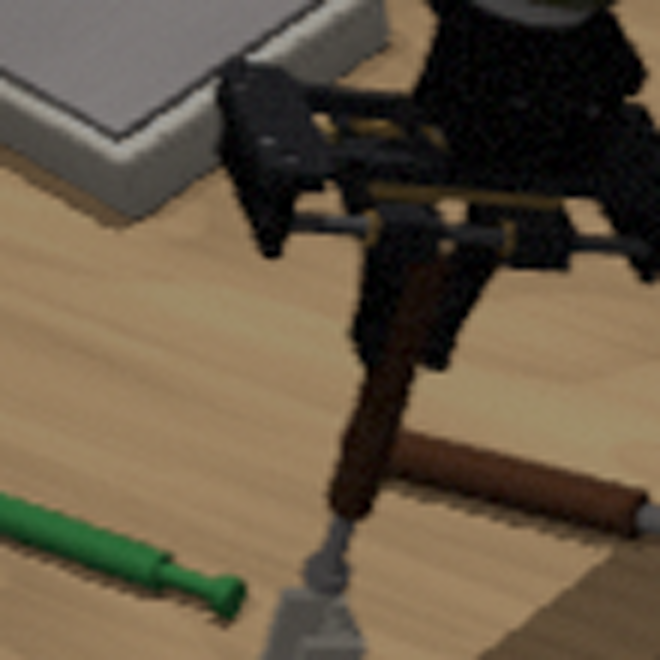

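The stamp is firmly held, its foot at crop (325,575) clear of the trough. Next I go up and across.

Request:
arm_command:
  commands:
    - [0,[0,0,-0.015],[0,0,0]]
    - [0,[0,0,-0.035],[0,0,0]]
    - [0,[0.015,-0.006,-0.05],[0.02,0.005,-0.03]]
    - [0,[0.035,-0.015,-0.055],[0.05,0.01,-0.06]]
    - [0,[0.06,-0.025,-0.06],[0.08,0.02,-0.1]]
    - [0,[0.085,-0.036,-0.065],[0.11,0.03,-0.14]]
    - [0,[0.11,-0.047,-0.07],[0.14,0.035,-0.18]]
    - [0,[0.135,-0.057,-0.075],[0.17,0.045,-0.22]]
    - [0,[0.16,-0.068,-0.075],[0.2,0.05,-0.25]]
    - [0,[0.185,-0.078,-0.08],[0.23,0.06,-0.29]]

```text
time: 6.13
ee_pos: [0.5288, 0.0071, 0.374]
eef_rot: [0.834, 0.545, 0.035, 0.075]
ft_force: [0.3, -0.7, -0.8]
width: 0.0216
```

Run:
```python
from h import *
plan(CUP+np.array([0,0,.18+.021+.105]),Rdn)
```

```text
t 6.13 p [0.5288 0.0071 0.374 ] F [ 0.3 -0.7 -0.8] w 0.0216 q [ 0.61  0.05 -0.78  1.65  0.15  1.34 -0.61]
shift [ 0.1535 -0.0159  0.0079] rv [ 0.1615  0.0415 -0.2139]
```

Request:
arm_command:
  commands:
    - [0,[0.025,-0.003,0],[0.03,0.007,-0.035]]
    - [0,[0.05,-0.005,0.001],[0.055,0.014,-0.07]]
    - [0,[0.075,-0.008,0.002],[0.08,0.02,-0.105]]
    - [0,[0.095,-0.01,0.003],[0.1,0.026,-0.135]]
    - [0,[0.115,-0.012,0.004],[0.12,0.031,-0.16]]
    - [0,[0.13,-0.0135,0.006],[0.14,0.035,-0.18]]
    - [0,[0.142,-0.0147,0.007],[0.15,0.038,-0.2]]
    - [0,[0.15,-0.0155,0.008],[0.158,0.041,-0.21]]
    - [0,[0.1535,-0.0159,0.008],[0.1615,0.0415,-0.2139]]
    - [0,[0.1535,-0.0159,0.008],[0.1615,0.0415,-0.2139]]

```text
time: 6.97
ee_pos: [0.5778, 0.1519, 0.3598]
eef_rot: [0.774, 0.633, 0.0, 0.0]
ft_force: [0.7, -0.6, -0.7]
width: 0.0213
```

Run:
```python
from h import *
plan(CUP+np.array([0,0,.18+.021+.105]),Rdn)
c=snap("scene","s4");d=snap("top","t4")
crop("s4",310,90,110,150,5,"s4c");crop("t4",190,150,130,80,6,"t4c")
print((proj(c,[CUP+[0,0,.07],CUP+[0,0,.105],CUP+[0,0,.285]])-[310,90])*5+2)
```

```text
t 6.97 p [0.5778 0.1519 0.3598] F [ 0.7 -0.6 -0.7] w 0.0213 q [ 0.33  0.36 -0.87  1.39  0.27  1.51 -0.72]
shift [ 0.001  -0.0006 -0.0002] rv [ 0.0008 -0.0003 -0.0009]
[[271.77252163 626.30657553]
 [276.01142459 584.91054238]
 [301.29488374 337.99880095]]
```

View pics/s4c.png

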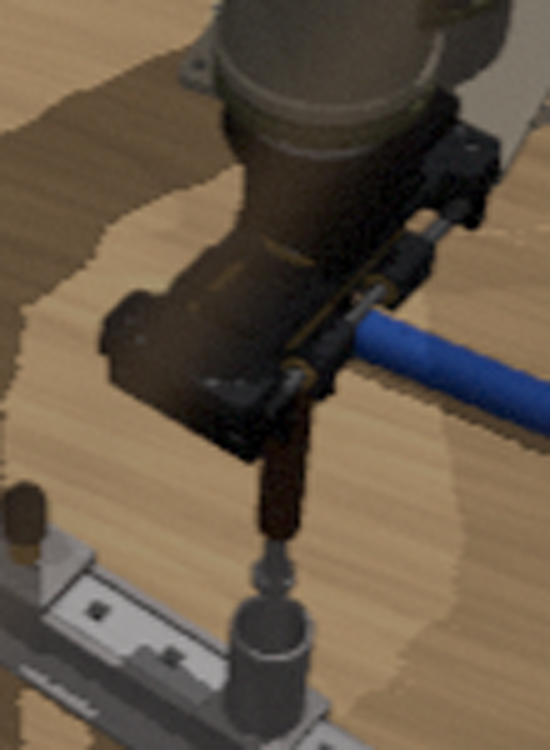

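View pics/t4c.png

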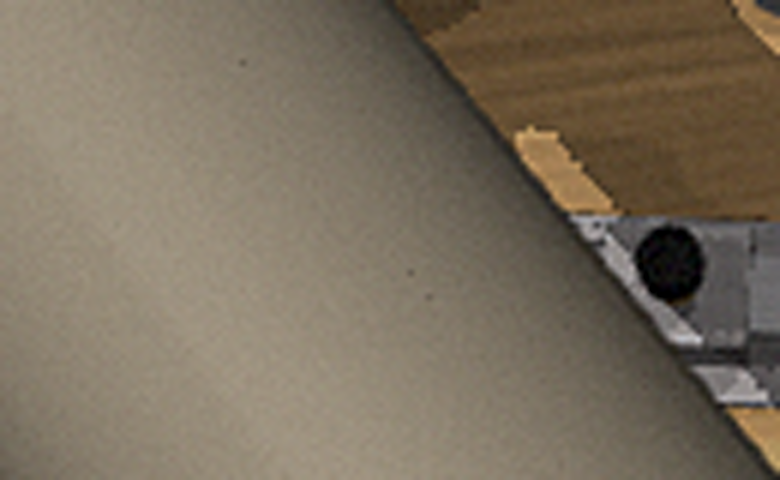

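The foot, at crop (273,587), is directly over the cup rim centre (271,627), and matches the projection. I'm lowering it.

Request:
arm_command:
  commands:
    - [0,[0.001,0,0.006],[0,0,0]]
    - [0,[0.001,0,0.015],[0,0,0]]
    - [0,[0.001,0,0.026],[0,0,0]]
    - [0,[0.001,0,0.038],[0,0,0]]
    - [0,[0.001,0,0.05],[0,0,0]]
    - [0,[0.001,0,0.062],[0,0,0]]
    - [0,[0.001,0,0.074],[0,0,0]]
    - [0,[0.001,0,0.084],[0,0,0]]
    - [0,[0.001,0,0.092],[0,0,0]]
    - [0,[0.001,0,0.096],[0,0,0]]

```text
time: 7.9
ee_pos: [0.5778, 0.1524, 0.2623]
eef_rot: [0.774, 0.633, -0.0, 0.0]
ft_force: [-0.6, -0.1, -0.2]
width: 0.0213
```

Request:
arm_command:
  commands:
    - [0,[0,0,0],[0,0,0]]
    - [0,[0,0,0.001],[0,0,0]]
    - [0,[0,0,0.002],[0,0,0]]
    - [0,[0,0,0.003],[0,0,0]]
    - [0,[0,0,0.004],[0,0,0]]
    - [0,[0,0,0.005],[0,0,0]]
    - [0,[0,0,0.0055],[0,0,0]]
    - [0,[0,0,0.006],[0,0,0]]
    - [0,[0,0,0.006],[0,0,0]]
    - [0,[0,0,0.006],[0,0,0]]

```text
time: 8.73
ee_pos: [0.5781, 0.1525, 0.2578]
eef_rot: [0.774, 0.633, 0.0, 0.0]
ft_force: [-0.1, 0.7, -0.6]
width: 0.0218
```

Request:
arm_command:
  commands:
    - [0,[0,0,0.0005],[0,0,0]]
    - [0,[0,0,0.001],[0,0,0]]
    - [0,[0,0,0.0015],[0,0,0]]
    - [0,[0,0,0.002],[0,0,0]]
    - [0,[0,0,0.002],[0,0,0]]
    - [0,[0,0,0.0025],[0,0,0]]
    - [0,[0,0,0.0025],[0,0,0]]
    - [0,[0,0,0.003],[0,0,0]]
    - [0,[0,0,0.003],[0,0,0]]
    - [0,[0,0,0.003],[0,0,0]]

```text
time: 9.57
ee_pos: [0.5782, 0.1526, 0.2549]
eef_rot: [0.774, 0.633, 0.0, 0.0]
ft_force: [-0.8, 0.1, 0.0]
width: 0.0214
```

Request:
arm_command:
  commands:
    - [0,[0,0,0.0005],[0,0,0]]
    - [0,[0,0,0.001],[0,0,0]]
    - [0,[0,0,0.001],[0,0,0]]
    - [0,[0,0,0.0015],[0,0,0]]
    - [0,[0,0,0.0015],[0,0,0]]
    - [0,[0,0,0.002],[0,0,0]]
    - [0,[0,0,0.002],[0,0,0]]
    - [0,[0,0,0.002],[0,0,0]]
    - [0,[0,0,0.002],[0,0,0]]
    - [0,[0,0,0.002],[0,0,0]]

```text
time: 10.4
ee_pos: [0.5785, 0.153, 0.2547]
eef_rot: [0.774, 0.633, 0.001, 0.001]
ft_force: [-3.2, -1.4, 13.5]
width: 0.0215
```

Run:
```python
from h import *
f=[]
plan(CUP,Rdn);s=read_state();print(s["ft_force"],s["torque"])
c=snap("scene","s5");crop("s5",310,90,110,150,5,"s5c")
```

```text
t 10.4 p [0.5785 0.153  0.2547] F [-3.2 -1.4 13.5] w 0.0215 q [ 0.33  0.42 -0.85  1.55  0.32  1.31 -0.76]
shift [-0.0003 -0.0015  0.2007] rv [ 0.0028 -0.0007 -0.0013]
[-3.18411595 -1.3988997  13.47847894] [-0.27647806  1.01706227  0.06696748]
```

View pics/s5c.png

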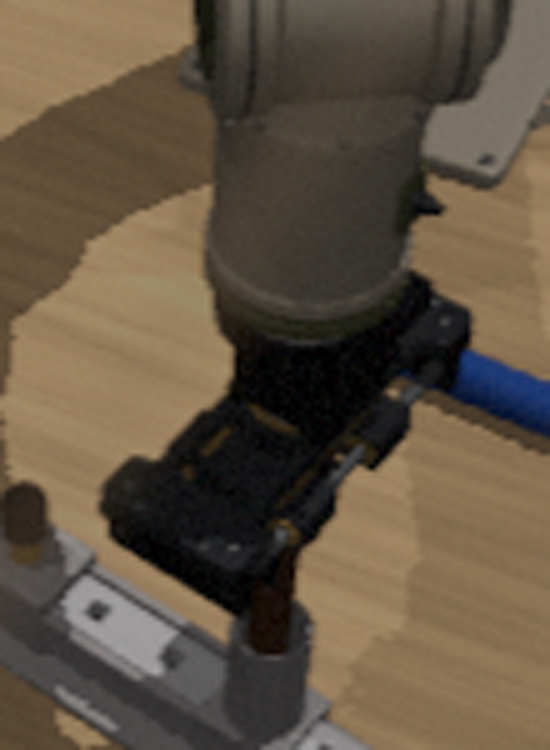

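The stamp stands on the cup floor: contact came at the expected height (TCP z 0.2547), with 13 N. I'll relieve the push, then open gently.

Request:
arm_command:
  commands:
    - [0,[0,0,-0.0005],[0,0,0]]
    - [0,[0,0,-0.001],[0,0,0]]
    - [0,[0,0,-0.0015],[0,0,0]]
    - [0,[0,0,-0.0017],[0,0,0]]
    - [0,[0,0,-0.0017],[0,0,0]]
    - [26,[0,0,-0.0017],[0,0,0]]
    - [28,[0,0,-0.0017],[0,0,0]]
    - [32,[0,0,-0.0017],[0,0,0]]
    - [40,[0,0,-0.0017],[0,0,0]]
    - [50,[0,0,-0.0017],[0,0,0]]

```text
time: 11.28
ee_pos: [0.5781, 0.1524, 0.2543]
eef_rot: [0.774, 0.633, 0.0, 0.0]
ft_force: [-0.1, -0.9, -0.4]
width: 0.0344
```

Request:
arm_command:
  commands:
    - [60,[0,0,0],[0,0,0]]
    - [70,[0,0,0],[0,0,0]]
    - [80,[0,0,0],[0,0,0]]
    - [80,[0,0,-0.005],[0,0,0]]
    - [80,[0,0,-0.012],[0,0,0]]
    - [80,[0,0,-0.022],[0,0,0]]
    - [80,[0,0,-0.036],[0,0,0]]
    - [80,[0,0,-0.052],[0,0,0]]
    - [80,[0,0,-0.07],[0,0,0]]
    - [80,[0,0,-0.085],[0,0,0]]

```text
time: 12.12
ee_pos: [0.5781, 0.1527, 0.3419]
eef_rot: [0.774, 0.633, 0.001, 0.001]
ft_force: [0.8, 0.6, 0.4]
width: 0.0695
```

Run:
```python
from h import *
c=snap("scene","s6");crop("s6",290,90,130,150,5,"s6c")
plan(KN+np.array([0,0,.18]),Rdn)
```

```text
t 12.17 p [0.5788 0.1532 0.3448] F [0.3 0.7 2.8] w 0.0697 q [ 0.33  0.37 -0.87  1.42  0.28  1.48 -0.73]
shift [-0.1602 -0.0021  0.0764] rv [ 0.0056 -0.0023 -0.0014]
```

View pics/s6c.png

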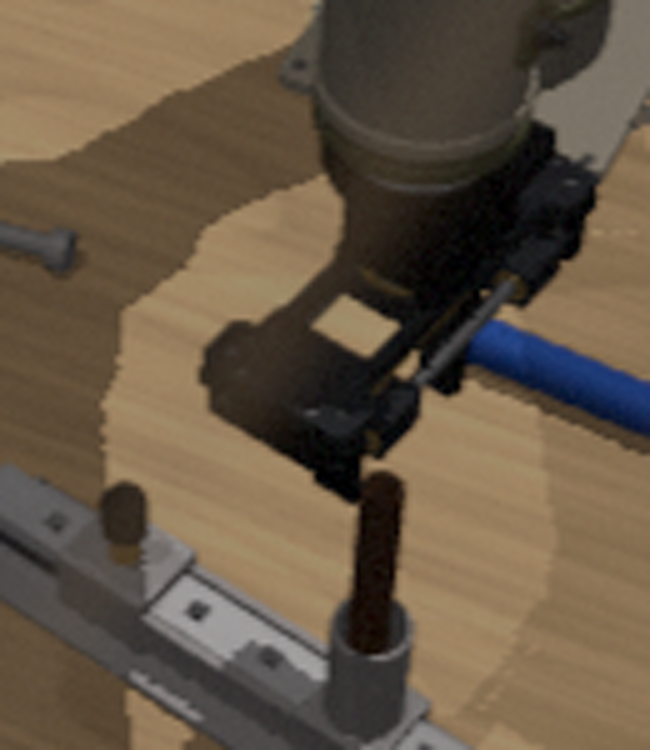

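The stamp stands free and upright in the cup, its top at crop (382,480). Now I go over to the knob.

Request:
arm_command:
  commands:
    - [80,[-0.008,0,0],[0,0,0]]
    - [80,[-0.022,0,0],[0,0,0]]
    - [85,[-0.042,-0.001,0],[0,0,0]]
    - [90,[-0.065,-0.001,0],[0,0,0]]
    - [100,[-0.09,-0.001,0],[0,0,0]]
    - [100,[-0.115,-0.002,0.005],[0,0,0]]
    - [100,[-0.135,-0.002,0.02],[0,0,0]]
    - [100,[-0.15,-0.002,0.04],[0,0,0]]
    - [100,[-0.157,-0.002,0.06],[0,0,0]]
    - [100,[-0.16,-0.002,0.076],[0,0,0]]

```text
time: 13.0
ee_pos: [0.5433, -0.0066, 0.2617]
eef_rot: [0.775, 0.631, -0.001, 0.0]
ft_force: [0.6, -0.6, -0.5]
width: 0.0872
```

Run:
```python
from h import *
c=snap("scene","s7");d=snap("top","t7")
crop("s7",250,80,150,140,5,"s7c");crop("t7",190,150,150,80,5,"t7c")
plan(np.r_[KN[:2],.142],Rdn)
p=read_state()["ee_pos"];r=R.from_quat(read_state()["eef_rot"])
print((proj(c,[p+r.apply([0,0,.07]),KN+[0,0,.013]])-[250,80])*5+2)
```

```text
t 13.1 p [ 0.5426 -0.0057  0.2608] F [-0.5  0.3  0. ] w 0.087 q [ 0.63  0.27 -0.82  1.69  0.2   1.28 -0.43]
shift [0.003  0.0025 0.1188] rv [-0.0036  0.0011 -0.0034]
[[320.40816501 434.48940864]
 [325.47865151 550.0613271 ]]
```

View pics/s7c.png

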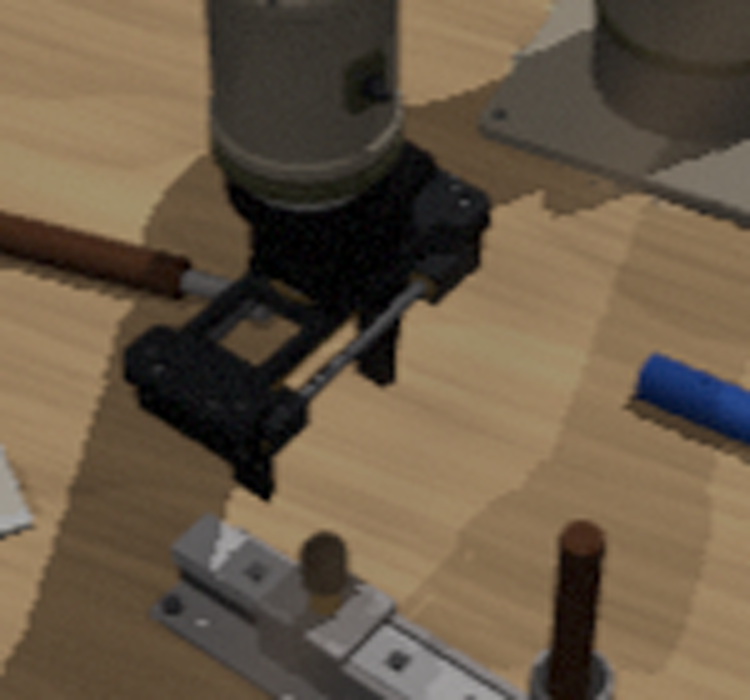

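View pics/t7c.png

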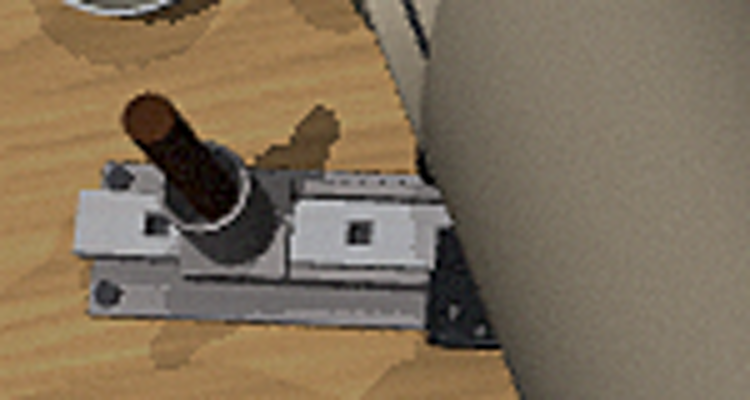

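The knob top, at (325,548), agrees with the projection and the fingers straddle the rail. I'm descending.

Request:
arm_command:
  commands:
    - [100,[0.001,0.001,0.012],[0,0,0]]
    - [100,[0.002,0.002,0.028],[0,0,0]]
    - [100,[0.003,0.0025,0.045],[0,0,0]]
    - [100,[0.003,0.0025,0.062],[0,0,0]]
    - [100,[0.003,0.0025,0.079],[0,0,0]]
    - [100,[0.003,0.0025,0.094],[0,0,0]]
    - [100,[0.003,0.0025,0.106],[0,0,0]]
    - [100,[0.003,0.0025,0.114],[0,0,0]]
    - [100,[0.003,0.0025,0.119],[0,0,0]]
    - [100,[0.003,0.0025,0.119],[0,0,0]]

```text
time: 13.93
ee_pos: [0.5473, -0.0013, 0.144]
eef_rot: [0.774, 0.633, 0.0, 0.0]
ft_force: [0.2, 0.6, -0.1]
width: 0.0872
```

Run:
```python
from h import *
c=snap("scene","s8")
crop("s8",250,110,150,130,5,"s8c")
plan(np.r_[KN[:2],.142],Rdn)
```

```text
t 13.98 p [ 0.5476 -0.0013  0.1446] F [ 0.4 -0.   0.1] w 0.0875 q [ 0.57  0.4  -0.78  1.8   0.32  1.06 -0.52]
shift [-0.0025 -0.0019  0.0026] rv [ 0.001  -0.0002 -0.0013]
```

View pics/s8c.png

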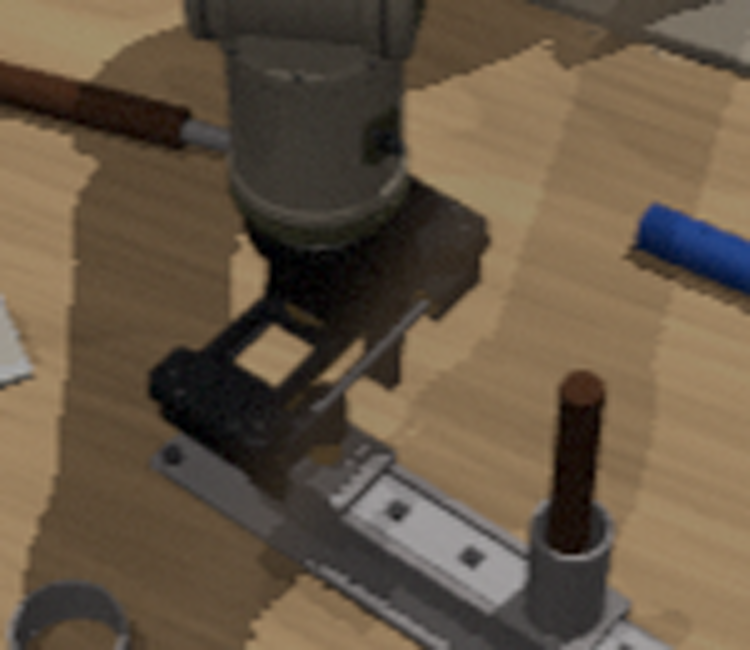

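Request:
arm_command:
  commands:
    - [100,[-0.0025,-0.002,0.002],[0,0,0]]
    - [70,[-0.0025,-0.002,0.002],[0,0,0]]
    - [60,[-0.0025,-0.002,0.002],[0,0,0]]
    - [50,[-0.0025,-0.002,0.002],[0,0,0]]
    - [42,[-0.0025,-0.002,0.002],[0,0,0]]
    - [36,[-0.0025,-0.002,0.002],[0,0,0]]
    - [30,[-0.0025,-0.002,0.002],[0,0,0]]
    - [25,[-0.0025,-0.002,0.002],[0,0,0]]
    - [10,[-0.0025,-0.002,0.002],[0,0,0]]
    - [0,[-0.0025,-0.002,0.002],[0,0,0]]
  squeeze: 35

```text
time: 14.82
ee_pos: [0.545, -0.0035, 0.1425]
eef_rot: [0.774, 0.633, 0.0, 0.0]
ft_force: [0.2, -0.5, 0.2]
width: 0.0351
```

Request:
arm_command:
  commands:
    - [0,[0,0,0],[0,0,0]]
    - [0,[0,0,0],[0,0,0]]
    - [0,[0,0,0],[0,0,0]]
    - [0,[0,0,0],[0,0,0]]
    - [0,[0,0,0],[0,0,0]]
    - [0,[0,0,0],[0,0,0]]
    - [0,[0,0,0],[0,0,0]]
    - [0,[0,0,0],[0,0,0]]
    - [0,[0,0,0],[0,0,0]]
    - [0,[0,0,0],[0,0,0]]

```text
time: 15.65
ee_pos: [0.546, -0.0037, 0.1428]
eef_rot: [0.775, 0.633, 0.001, 0.001]
ft_force: [6.1, -0.8, -4.4]
width: 0.0256
```

The knob is gripped (width 25.6 mm). Now I pull it up about 15 mm.

Request:
arm_command:
  commands:
    - [0,[0,0,-0.002],[0,0,0]]
    - [0,[0,0,-0.004],[0,0,0]]
    - [0,[0,0,-0.006],[0,0,0]]
    - [0,[0,0,-0.008],[0,0,0]]
    - [0,[0,0,-0.01],[0,0,0]]
    - [0,[0,0,-0.012],[0,0,0]]
    - [0,[0,0,-0.014],[0,0,0]]
    - [0,[0,0,-0.0155],[0,0,0]]
    - [0,[0,0,-0.0155],[0,0,0]]
    - [0,[0,0,-0.0155],[0,0,0]]

```text
time: 16.48
ee_pos: [0.546, -0.0038, 0.1581]
eef_rot: [0.775, 0.633, 0.001, 0.001]
ft_force: [7.3, -0.3, -7.4]
width: 0.0244
```

Run:
```python
from h import *
plan(KN,Rdn)
```

```text
t 16.48 p [ 0.546  -0.0038  0.1581] F [ 7.3 -0.3 -7.4] w 0.0244 q [ 0.59  0.38 -0.78  1.8   0.3   1.08 -0.51]
shift [ 0.0002 -0.0011  0.0701] rv [ 0.0035 -0.0008 -0.0018]
```

Request:
arm_command:
  commands:
    - [0,[0.0003,0.0005,0],[0,0,0]]
    - [0,[0.001,0.001,0],[0,0,0]]
    - [0,[0.002,0.001,0],[0,0,0]]
    - [0,[0.004,0.001,0],[0,0,0]]
    - [0,[0.006,0.001,0],[0,0,0]]
    - [0,[0.009,0.001,0],[0,0,0]]
    - [0,[0.012,0.001,0],[0,0,0]]
    - [0,[0.015,0.001,0],[0,0,0]]
    - [0,[0.018,0.001,0],[0,0,0]]
    - [0,[0.021,0.001,0],[0,0,0]]

```text
time: 17.32
ee_pos: [0.5502, 0.0162, 0.1576]
eef_rot: [0.775, 0.632, 0.0, 0.001]
ft_force: [4.1, -2.8, -6.9]
width: 0.0251
```

Request:
arm_command:
  commands:
    - [0,[0.003,0,0],[0,0,0]]
    - [0,[0.006,0,0],[0,0,0]]
    - [0,[0.0095,0,0],[0,0,0]]
    - [0,[0.013,0,0],[0,0,0]]
    - [0,[0.0165,0,0],[0,0,0]]
    - [0,[0.0195,0,0],[0,0,0]]
    - [0,[0.022,0,0],[0,0,0]]
    - [0,[0.0245,0,0],[0,0,0]]
    - [0,[0.0265,0,0],[0,0,0]]
    - [0,[0.028,0,0],[0,0,0]]

```text
time: 18.15
ee_pos: [0.5558, 0.0438, 0.1576]
eef_rot: [0.775, 0.632, 0.0, 0.001]
ft_force: [4.1, -2.3, -6.4]
width: 0.0251
```

Run:
```python
from h import *
plan(np.array([.546,-.0038,.1581])+.05*rd/np.linalg.norm(rd),Rdn)
c=snap("scene","s9");d=snap("top","t9")
crop("s9",250,110,150,130,5,"s9c");crop("t9",160,150,150,80,5,"t9c")
```

```text
t 18.15 p [0.5558 0.0438 0.1576] F [ 4.1 -2.3 -6.4] w 0.0251 q [ 0.5   0.41 -0.79  1.76  0.33  1.1  -0.6 ]
shift [ 0.0014 -0.0001 -0.0005] rv [ 0.0009  0.0006 -0.002 ]
```

View pics/s9c.png

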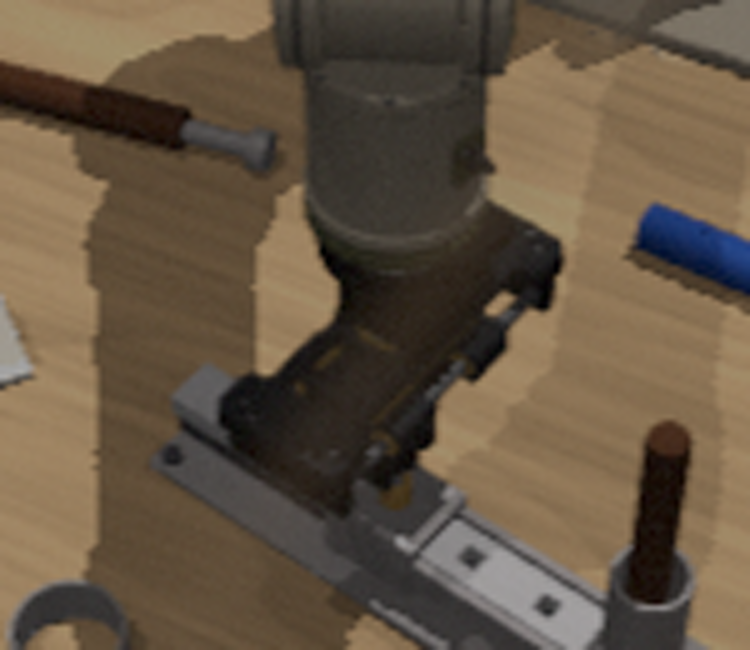

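View pics/t9c.png

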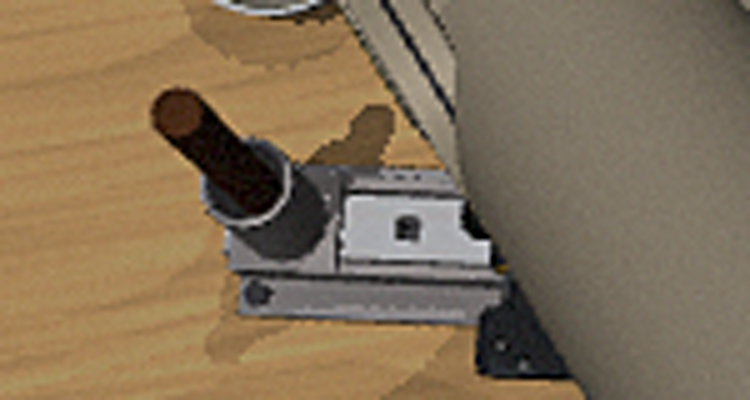

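The section has moved 48.6 mm and the stamp is still upright in the cup (scene crop (655,520)). I add 1.5 mm, then lower the pin.

Request:
arm_command:
  commands:
    - [0,[0.001,0,0],[0,0,0]]
    - [0,[0.0015,0,0],[0,0,0]]
    - [0,[0.0015,0,0.001],[0,0,0]]
    - [0,[0.0015,0,0.003],[0,0,0]]
    - [0,[0.0015,0,0.005],[0,0,0]]
    - [0,[0.0015,0,0.007],[0,0,0]]
    - [0,[0.0015,0,0.008],[0,0,0]]
    - [0,[0.0015,0,0.009],[0,0,0]]
    - [0,[0.0015,0,0.01],[0,0,0]]
    - [0,[0.0015,0,0.01],[0,0,0]]

```text
time: 19.08
ee_pos: [0.5561, 0.0456, 0.1478]
eef_rot: [0.774, 0.633, 0.0, 0.0]
ft_force: [4.1, -3.7, -4.4]
width: 0.0251
```

The pin is in the hole (plunger at about 5 mm, still under spring force). I'm continuing to home.

Request:
arm_command:
  commands:
    - [0,[0,0,0.001],[0,0,0]]
    - [0,[0,0,0.002],[0,0,0]]
    - [0,[0,0,0.003],[0,0,0]]
    - [0,[0,0,0.004],[0,0,0]]
    - [0,[0,0,0.005],[0,0,0]]
    - [0,[0,0,0.0055],[0,0,0]]
    - [0,[0,0,0.006],[0,0,0]]
    - [0,[0,0,0.006],[0,0,0]]
    - [0,[0,0,0.006],[0,0,0]]
    - [0,[0,0,0.006],[0,0,0]]

```text
time: 19.92
ee_pos: [0.5562, 0.0461, 0.1425]
eef_rot: [0.774, 0.633, 0.001, 0.001]
ft_force: [1.6, -2.6, 4.3]
width: 0.0249
```

Run:
```python
from h import *
plan(np.array([.546,-.0038,.1425])+.05*rd/np.linalg.norm(rd),Rdn)
```

```text
t 19.92 p [0.5562 0.0461 0.1425] F [ 1.6 -2.6  4.3] w 0.0249 q [ 0.48  0.43 -0.78  1.78  0.34  1.07 -0.62]
shift [-0.0009 -0.0002 -0.    ] rv [ 0.0016 -0.0003 -0.0013]
```

Request:
arm_command:
  commands:
    - [0,[0,0,0.0003],[0,0,0]]
    - [0,[0,0,0.0006],[0,0,0]]
    - [0,[0,0,0.0008],[0,0,0]]
    - [0,[0,0,0.0008],[0,0,0]]
    - [0,[0,0,0.0008],[0,0,0]]
    - [0,[0,0,0.0008],[0,0,0]]
    - [0,[0,0,0.0008],[0,0,0]]
    - [0,[0,0,0.0008],[0,0,0]]
    - [0,[0,0,0.0008],[0,0,0]]
    - [0,[0,0,0.0008],[0,0,0]]

```text
time: 20.75
ee_pos: [0.5564, 0.0464, 0.1424]
eef_rot: [0.774, 0.633, 0.001, 0.001]
ft_force: [-0.2, -2.2, 12.7]
width: 0.0255
```

Run:
```python
from h import *
plan(np.array([.546,-.0038,.1425])+.05*rd/np.linalg.norm(rd),Rdn)
c=snap("scene","s10");d=snap("top","t10")
crop("s10",250,110,150,130,5,"s10c")
q=CUP+.05*rd
print((proj(c,[q+[0,0,.07],q+[0,0,.18]])-[250,110])*5+2)
```

```text
t 20.75 p [0.5564 0.0464 0.1424] F [-0.2 -2.2 12.7] w 0.0255 q [ 0.48  0.43 -0.78  1.78  0.34  1.07 -0.62]
shift [-0.0012 -0.0002 -0.0001] rv [ 0.002  -0.0004 -0.0011]
[[654.75376074 577.32815043]
 [675.4138106  442.03638529]]
```

View pics/s10c.png

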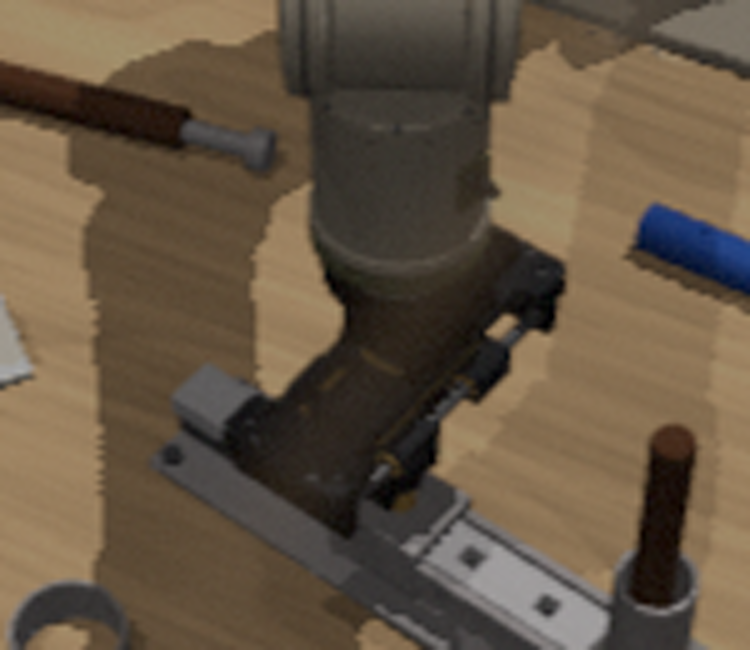

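View pics/t10.png

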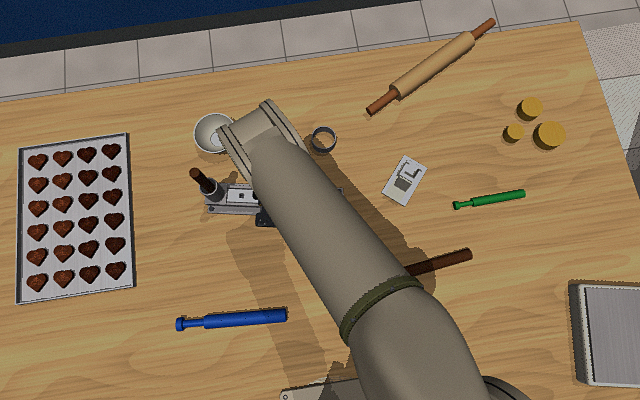

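The pin meets a stiff stop at z 0.1424, the home height measured at grip. The cup and stamp are where a +50 mm shift predicts, at (655,577) and (673,440). Handing in.

Run:
```python
from h import *
print(close_job())
s=read_state();print(s["time"],s["ee_pos"],s["ft_force"],s["width"])
```

```text
the job is handed in; nothing more can be done
None
the job is handed in; nothing more can be done
```

I drew the stamp out of the rest along its axis and set it foot down on the cup floor. The push was eased off before I opened the fingers. I then pulled the plunger up about 15 mm by its knob and slid the section one hole towards the cup end. The pin was lowered into that hole, and I handed in at about 21 s, still gripping the knob.

Last checks, before handing in:
- **Pin:** it met a stiff stop at TCP z 0.1424 m; it was 0.1428 m when I first gripped the knob. I left a downward push of about 12.7 N on it and saw no sign of the knob slipping.
- **Slide:** the gripper moved about 51 mm along the rail from where it gripped the knob, within the 2 mm play.
- **Stamp:** the final scene picture shows it upright in the cup, where a 50 mm shift predicts.
- **Other objects:** the cutter and bowl look unmoved. The arm hid the jar in the final top view, so I could not check it, but nothing I did went near it.

I also could not see the pin itself in its hole: the gripper hides the knob in the last pictures, so "fully home" rests on height and force. Two small disagreements were a sideways force of about 2 N left on the gripper, and the cameras differing from each other by 1–3 mm.

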